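Turn the filter plate over and load it in the wine filter

ROBOT

A 6-joint arm with a two-finger parallel gripper is mounted at the origin on the work surface. World frame = base frame: x ahead of the robot, y to its left, z up, the work surface at z = 0. Lengths are in m, angles in rad, forces in N, time in s.
With the tool pointing down it reaches from about 0.325 to 1 m from the base axis. Payload 5.1 kg.
Tool frame: the origin (TCP) lies at the centre of the arm's flange, where the gripper is bolted on; the fingertips stand 173 mm ahead of it and the grasp point (between the pads) lies arm.grasp_offset ahead of it (arm.grasp_offset is the distance from the TCP to the grasp point, in m); z points along the fingers, y is the line along which they close (so a half turn about z gives the same grasp; the last joint's range is limited). The gripper opens to 85 mm and grips with 20 to 120 N. Pads are 22 mm wide; open, the fingers measure 114 mm over their backs; the gripper's body (76 mm by 85 mm) begins 54 mm behind the grasp point. The pads swing forward as they close: fully open they stand 13 mm farther back than shut.
Start: joints at [-1.412, 0.124, 1.65, -0, 1.367, -0.083], TCP at [0.156, -0.631, 0.405] pointing down, gripper open.
Joint ranges: [-2.61, 2.61], [-1.02, 2.33], [0.03, 2.71], [-1.35, 4.49], [0.32, 2.68], [-2.91, 2.91]. Speed limits (rad/s): [2.57, 2.57, 3.14, 3.14, 3.14, 3.14].

INTERFACE

Orientations are given as a unit quaternion [x, y, z, w].
In Python, from bench import arm gives the robot as it stands.
- The arm moves only by the shell command python3 -m crank 'ROWS'. ROWS is JSON, one flat list of numbers, 7 for each row, row after row: the shift along the world's x, y, z in m, then the turn, a rotation vector about the world's x, y, z in degrees, then the finger opening in m, from 0 to 0.0854. In form: [dx, dy, dz, wx, wy, wz, gripper, dx, dy, dz, wx, wy, wz, gripper, ...]. A call has 1 to 5 rows; each row is the pose to reach, as a shift and turn from the pose commanded when the call began; what a row does not reach only later rows make up. A row lasts 1/12 s, in which the tool goes at most 41.7 mm and 7.16 degrees, less where a joint would pass 70% of its speed; a pose out of reach is approached as far as the arm can. A call with a gripper value outside its range is refused whole. The fingers move at their own pace and stop on an object; the grip force is fixed at half the most. Time passes only in rows, so rows that repeat a pose let the fingers close. It gives the time, the measured TCP pose, the force, the opening and the grip force at its end, in the units of the state.
- arm.sense(): the state, without advancing time (a new reading comes with each control period).
- arm.read_camera(name): name is "scene" or "top" or "wrist"; returns the picture (420x560x3 uint8, red, green, blue); there is no depth.
- arm.calibration(name): a dict with "camera_matrix" (3x3 intrinsics, pixels), "cam_to_world" (4x4, takes a point from camera to world coordinates). Camera axes: x right, y up, looking along -z (the intrinsics and any distortion apply to the point x, -y, -z); pixel columns grow to the right and rows downward; lengths in m; the calibration is good to about 2 mm. A picture is of the moment at which its call begins: read the wrist's pose just before it. calibration takes no time and is no camera call; for the wrist camera it gives the pose at the moment of the call.
- arm.sign_off(): hands the job in; it is judged then, once.
The state is a dict: "time_s": time; "joint_pos": joint angles; "joint_vel": joint speeds; "tau": joint torques, N m; "tcp_pos": TCP position; "tcp_rot": TCP orientation; "ft_force": force on the tool from outside, world axes, zero at the start; "moment": the same for the moment, N m; "gripper_width": finger opening in m; "finger_force": force on a finger pad.
Only numpy, scipy, OpenCV 4.12 (cv2) and the standard library are available. Lean on these libraries where they do the work, as an engineer would, in place of code of your own. Each camera call takes 0.05 s, during which the arm holds its last target. There are 200 camera calls.

TASK

The white-backed filter plate lies on the cellar bench with its blue ribbed face down. Turn it over, using the sloping wooden drip stand to change your grip if you need it, and lay it flat in the shallow steel bed of the wine filter, fully down inside the rim, blue ribbed face up. Let go of it; do not drop or throw it, and leave the grey end plate and the other loose things on the bench where they are.

Things in the scene. Friction and masses are not known exactly. Their poses are not given: they have to be found in the camera images.
- plate_center (a point): centre (half-way through the thickness) of the filter plate: a rigid plastic plate 100 mm long (x) by 60 mm wide (y) by 12 mm thick (z), 80 to 170 g. Its own z axis points out of the smooth white back; the blue ribbed face is the -z side. It starts flat on the bench, white back up (z up). It must end with z pointing down. It is the same whichever end is which.
- endplate_center (a point): centre of the end plate, a loose plate of the same size as the filter plate but grey, with black ribs, lying flat on the bench; not wanted now.
- stand_corner (a point): drip stand: mid-point of the inner corner where the board's face meets the foot ledge, 30 mm above the bench, 35 mm to -x of stand. The board rises from here at 47 degrees from horizontal towards the stand's +x; its face is 36 mm wide and 60 mm long. The ledge is square to it, 19 mm deep, ends in a 5 mm lip: a plate laid on the board stays when let go.
- stand: wooden drip stand, fixed: origin under the middle of its base, 130 (x) by 80 (y) by 10 mm, z up. The sloping board is 6 mm thick, narrower and shorter than the plate: a plate's top and sides stick out freely, with nothing close behind them.
- bed_floor (a point): filter bed, fixed: centre of the floor of a shallow open steel tray, floor 30 mm above the bench, inside 110 mm along x and 68 mm along y (z up); the rim is 8 mm thick and stands 6 mm above the floor. A 14 mm brass pipe stub sticks out 21 mm from each long side, lower than the floor. The plate may lie with either end forward.
- bung: rubber barrel bung, 52 mm across, 36 mm high, standing; origin under its centre
- bung_b: cork barrel bung, 44 mm across, 30 mm high, standing; origin under its centre
- wrench: steel wrench, 170 mm long, lying along its x; origin at its underside
- brush: cleaning brush, 190 mm long, lying along its x; origin at its underside
- tastevin: shallow steel tasting bowl, 84 mm across, 32 mm high; origin under its centre
- beaker: clear beaker, 72 mm across, 100 mm high; origin under its centre
Things that resemble listed ones, but are neither listed nor needed, are in the scene too. Leave any red or turquoise look-alike of the part that bears plate_center alone.

How it is judged:
At the end, for the whole second after the job is handed in: The filter plate lies at rest and released in the filter bed, white back down and blue ribbed face up, level within 3 degrees, its centre within 2.5 mm of its seated height (6 mm above the floor), within 9 mm of the bed's centre lengthways and 8 mm across (inside the rim) (angle between plate_center's own z axis and vertical above 3.09 rad and z of plate_center in the frame of bed_floor between 0.003 and 0.0085 m and x of plate_center in the frame of bed_floor between -0.009 and 0.009 m and y of plate_center in the frame of bed_floor between -0.008 and 0.008 m and linear speed of plate below 0.02 m/s and angular speed of plate below 0.1 rad/s); the robot touches nothing.
It fails at once if the filter plate is thrown, or dropped from a height (it moves faster than 1.3 m/s) (linear speed of plate above 1.3 m/s).
It fails at once if the grey end plate is shifted by more than 25 mm (distance of endplate_center from where it was at the start of the episode above 0.025 m).
It fails at once if another loose thing (bung, wrench, brush, bowl or beaker) is shifted by more than 25 mm (distance of any of bung, bung_b, wrench, brush, tastevin, beaker from where it was at the start of the episode above 0.025 m).
It also fails if it takes over 58 s, if anything falls off the work surface, if the arm or the gripper's body presses on something with over 40 N, if the wrist force passes 120 N, or if a joint passes its speed limit or range.

## Working session

There is one attempt and no reset: what is moved stays moved. The work goes in short steps, Python scripts to look and compute and a shell command to move; the robot and the scene stay as the last step left them, time stands still between calls to the robot, and variables do not carry over. Pictures are saved under pics/ and viewed, at most 10 in all, crops included, and the job is handed in when it is done.

```bash
ls; mkdir -p pics; python3 - <<'E'
from bench import arm
import cv2,numpy as np
print(arm.grasp_offset, arm.sense())
for n in ("top","scene"):
    c=arm.calibration(n); print(n,{k:np.round(v,4).tolist() if hasattr(v,'__len__') else v for k,v in c.items()})
    cv2.imwrite(f"pics/{n}0.png",cv2.cvtColor(arm.read_camera(n),cv2.COLOR_RGB2BGR))
E
```

```text
pics
0.1547 {'time_s': 0.0, 'joint_pos': array([-1.41162240e+00,  1.24511328e-01,  1.65170376e+00, -1.61664999e-05,
        1.36747608e+00, -8.26037300e-02]), 'joint_vel': array([ 8.18825322e-05, -9.19688729e-04,  1.10731946e-03, -6.35422352e-04,
        7.93705444e-04, -1.18939633e-03]), 'tau': array([-1.94911379e-03, -4.23613501e+01, -3.65455842e+01, -1.88332388e-04,
        7.02600679e-03,  8.41833355e-06]), 'tcp_pos': array([ 0.15555612, -0.63084937,  0.40343101]), 'tcp_rot': array([ 9.92701096e-01,  1.20596157e-01, -4.80704253e-05, -1.04818782e-03]), 'ft_force': array([ 0.11162704,  0.11586976, -0.06256267]), 'moment': array([-0.01709976, -0.03018434,  0.0034229 ]), 'finger_force': 0.0, 'gripper_width': 0.08521126841382279}
top {'camera_matrix': [[393.593, 0.0, 271.7109], [0.0, 393.593, 209.2697], [0.0, 0.0, 1.0]], 'cam_to_world': [[-0.0205, 0.9944, -0.1034, 0.431], [-0.9998, -0.021, -0.0033, 0.0384], [-0.0055, 0.1033, 0.9946, 1.3178], [0.0, 0.0, 0.0, 1.0]]}
scene {'camera_matrix': [[517.2639, 0.0, 277.9694], [0.0, 517.2639, 210.8477], [0.0, 0.0, 1.0]], 'cam_to_world': [[0.4201, -0.6217, 0.661, 1.3992], [0.9074, 0.2791, -0.3141, -0.3682], [0.0108, 0.7318, 0.6814, 0.9215], [0.0, 0.0, 0.0, 1.0]]}
```

View pics/top0.png

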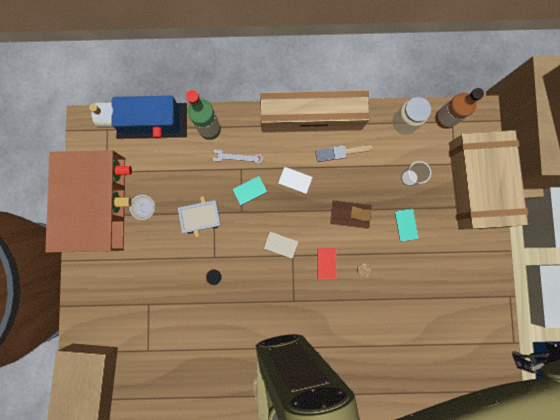

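View pics/scene0.png

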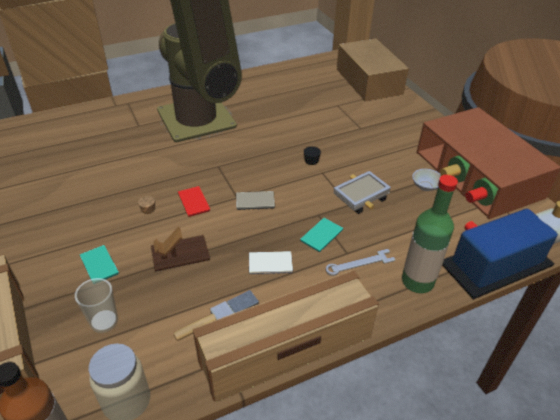

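Candidates in the top view: white plate (295,180), grey end plate (281,245), turquoise (250,190) and (407,225), red (327,263), which are the look-alikes. The description picks the white one at (295,180). The stand is at (351,214), with its board rising to the left (+y). The bed is at (199,217). Next I measure these and check my choice in one crop.

```bash
cat > h.py <<'E'
import numpy as np,cv2
from bench import arm
def ray(n,uv,z,c=None):
    c=c or arm.calibration(n);K=np.array(c["camera_matrix"]);T=np.array(c["cam_to_world"])
    d=np.linalg.solve(K,[uv[0],uv[1],1.]);d=T[:3,:3]@(d*[1,-1,-1]);o=T[:3,3]
    return o+d*(z-o[2])/d[2]
def proj(p,c):
    K=np.array(c["camera_matrix"]);T=np.array(c["cam_to_world"])
    q=np.linalg.solve(T,[*p,1])[:3]*[1,-1,-1];q=K@q;return q[:2]/q[2]
def blobs(m,amin=40):
    cs,_=cv2.findContours(m.astype(np.uint8),cv2.RETR_EXTERNAL,cv2.CHAIN_APPROX_NONE)
    return [c for c in cs if cv2.contourArea(c)>amin]
def rect(n,cnt,z,c=None):
    # contour cast on plane z, min-area rectangle: centre, size, yaw of long side
    P=np.array([ray(n,p[0]+0.0,z,c)[:2] for p in cnt],np.float32)*1000
    ce,s,a=cv2.minAreaRect(P)
    if s[0]<s[1]: s=s[::-1];a+=90
    return np.round(ce,1),np.round(s,1),round((a+90)%180-90,1)
E
python3 - <<'E'
from h import *
t=cv2.cvtColor(cv2.imread("pics/top0.png"),cv2.COLOR_BGR2RGB);hsv=cv2.cvtColor(t,cv2.COLOR_RGB2HSV)
s=cv2.cvtColor(cv2.imread("pics/scene0.png"),cv2.COLOR_BGR2RGB)
print("white px",t[180,295],"grey",t[245,281],"stand base",t[205,340],"board",t[213,361],"bed",t[217,199],t[208,184])
m=(t.min(2)>190)
for c in blobs(m): print("white",c.mean((0,1)),rect("top",c,.012))
m=(s.min(2)>190)
for c in blobs(m): print("white scene",c.mean((0,1)),rect("scene",c,.012))
m=(hsv[...,2]<85)&(hsv[...,0]<20)
m[:195]=0;m[235:]=0;m[:,:320]=0;m[:,380:]=0
for c in blobs(m): print("base",c.mean((0,1)),rect("top",c,.010))
a=cv2.resize(t[150:260,170:390],None,fx=3.6,fy=3.6,interpolation=cv2.INTER_CUBIC)
cv2.imwrite("pics/c1.png",cv2.cvtColor(a,cv2.COLOR_RGB2BGR))
E
```

```text
white px [223 227 233] grey [201 194 179] stand base [88 60 48] board [138 104  66] bed [198 192 178] [178 183 196]
white [551.16339869 295.50326797] (array([ 264.2, -855.5]), array([198.2,  58.6]), -5.2)
white [556.3828125 216.1171875] (array([ 521. , -895.7]), array([197.3,  26.5]), -5.5)
white [412.         175.65384615] (array([ 669.9, -431.5]), array([38.9, 21.5]), 15.1)
white [294.9047619  179.89285714] (array([665.1, -36.9]), array([99.4, 59. ]), 68.0)
white [102.2027027  112.08108108] (array([916.4, 619.3]), array([65.2, 63.9]), 84.5)
white scene [269.87826087 261.4173913 ] (array([665.9, -37.5]), array([95.3, 57.4]), 67.8)
```

View pics/c1.png

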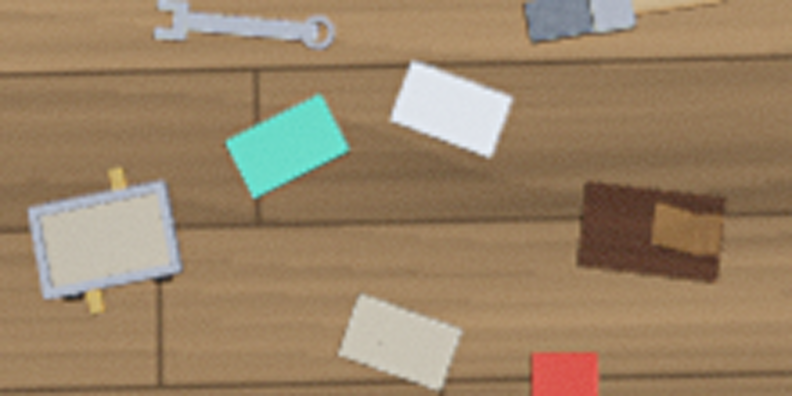

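The crop shows the white plate at (451,109) and the grey end plate at (400,340), with the turquoise and red look-alikes separate, so the choice holds. The stand base corners are (585,182), (725,197), (717,282) and (578,266), with the board foot on the right. The bed's outer corners are (28,208), (164,180), (182,270) and (45,298).

```bash
python3 - <<'E'
from h import *
f=lambda P:[(170+(x+.5)/3.6-.5,150+(y+.5)/3.6-.5) for x,y in P]
def q(P,z):
    A=np.array([ray("top",p,z)[:2]*1000 for p in f(P)],np.float32);ce,s,a=cv2.minAreaRect(A);print(A.mean(0).round(1),np.round(ce,1),np.round(s,1),round(a,1))
q([(585,182),(725,197),(717,282),(578,266)],.010)
q([(28,208),(164,180),(182,270),(45,298)],.036)
for p,z in (((655,203),.074),((652,246),.074),((722,212),.035),((716,255),.035)): print(ray("top",f([p])[0],z).round(4))
# wanted first grasp: tool down
from scipy.spatial.transform import Rotation as R
r=R.from_quat(arm.sense()["tcp_rot"]).as_matrix();print(r.round(3))
a=arm.calibration("wrist");print(np.array(a["cam_to_world"]).round(3),np.array(a["camera_matrix"]).round(1))
E
```

```text
[ 545.6 -219.5] [ 545.4 -219.5] [130.3  79.5] 82.6
[547.2 281.8] [547.1 281.8] [ 84.1 126.8] 10.5
[ 0.5653 -0.2113  0.074 ]
[ 0.5273 -0.2071  0.074 ]
[ 0.56   -0.2796  0.035 ]
[ 0.5209 -0.2724  0.035 ]
[[ 0.971  0.239 -0.   ]
 [ 0.239 -0.971  0.002]
 [ 0.    -0.002 -1.   ]]
[[ 0.24   0.919  0.312  0.237]
 [-0.971  0.227  0.076 -0.61 ]
 [-0.001 -0.321  0.947  0.373]
 [ 0.     0.     0.     1.   ]] [[333.2   0.  280.4]
 [  0.  333.2 214.5]
 [  0.    0.    1. ]]
```

Tool yaw needs about +54° to line up with the plate's width. I'm moving above the plate now.

```bash

python3 -m crank '[0.13,0.15,-0.03,0,0,14,0.0854, 0.13,0.15,-0.03,0,0,14,0.0854, 0.13,0.15,-0.03,0,0,14,0.0854, 0.13,0.15,-0.03,0,0,14,0.0854, 0.13,0.15,-0.03,0,0,14,0.0854]'
python3 -m crank '[0.13,0.15,-0.03,0,0,14,0.072, 0.13,0.15,-0.03,0,0,14,0.072, 0.13,0.15,-0.03,0,0,14,0.072, 0.13,0.15,-0.03,0,0,14,0.072, 0.13,0.15,-0.03,0,0,14,0.072]'
python3 -m crank '[0.13,0.15,-0.03,0,0,14,0.072, 0.13,0.15,-0.03,0,0,14,0.072, 0.13,0.15,-0.03,0,0,14,0.072, 0.13,0.15,-0.03,0,0,14,0.072, 0.13,0.15,-0.03,0,0,14,0.072]'
python3 -m crank '[0.12,0.145,-0.03,0,0,12,0.072, 0.12,0.145,-0.03,0,0,12,0.072, 0.12,0.145,-0.03,0,0,12,0.072, 0.12,0.145,-0.03,0,0,12,0.072, 0.12,0.145,-0.03,0,0,12,0.072]'
cat >> h.py <<'E'
from scipy.spatial.transform import Rotation as R
def st():
    s=arm.sense();m=R.from_quat(s["tcp_rot"]).as_matrix()
    print("t",round(s["time_s"],2),"p",(s["tcp_pos"]*1000).round(1),"zax",m[:,2].round(3),"yax",m[:,1].round(3),"F",s["ft_force"].round(1),"w",round(s["gripper_width"],4),"ff",round(s["finger_force"],1),"j",s["joint_pos"].round(2))
E
python3 -c "from h import *;st()"
```

```text
time_s: 0.52
tcp_pos: [0.2867, -0.4788, 0.3735]
tcp_rot: [0.971, 0.241, 0.0, -0.001]
ft_force: [0.4, 0.4, -0.6]
gripper_width: 0.0854
finger_force: 0.0
time_s: 0.93
tcp_pos: [0.4166, -0.3287, 0.3438]
tcp_rot: [0.934, 0.358, -0.0, -0.001]
ft_force: [0.4, -0.9, 0.2]
gripper_width: 0.0717
finger_force: 0.0
time_s: 1.35
tcp_pos: [0.5467, -0.1786, 0.3138]
tcp_rot: [0.883, 0.469, -0.0, -0.0]
ft_force: [0.8, -0.2, 0.4]
gripper_width: 0.0719
finger_force: 0.0
time_s: 1.77
tcp_pos: [0.667, -0.0327, 0.2832]
tcp_rot: [0.829, 0.559, -0.0, -0.001]
ft_force: [-0.4, -0.2, -0.3]
gripper_width: 0.0726
finger_force: 0.0
t 1.77 p [667.  -32.7 283.2] zax [-0.001  0.001 -1.   ] yax [ 0.927 -0.375 -0.001] F [-0.4 -0.2 -0.3] w 0.0726 ff 0.0 j [-0.13  0.26  1.71  0.    1.18  0.25]
```

```bash
python3 - <<'E'
from h import *
c=arm.calibration("wrist");im=arm.read_camera("wrist")
cv2.imwrite("pics/w1.png",cv2.cvtColor(im,cv2.COLOR_RGB2BGR))
for b in blobs(im.min(2)>185,400): print(b.mean((0,1)),rect("wrist",b,.012,c))
E
```

```text
(no output)
```

View pics/w1.png

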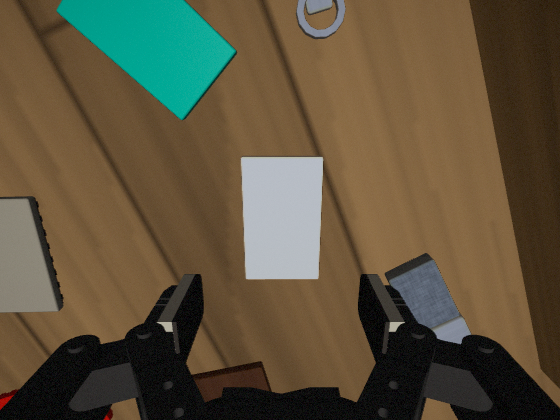

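The wrist view shows the white plate at (242–323, 157–280) between the fingers. The brush head is on the right, with its near corner at (386,275), so I'm checking its clearance.

```bash
python3 - <<'E'
from h import *
c=arm.calibration("wrist");im=cv2.cvtColor(cv2.imread("pics/w1.png"),cv2.COLOR_BGR2RGB)
b=[b for b in blobs((im.min(2)>140)&(np.ptp(im,2)<40),400)]
for x in b: print(x.mean((0,1)).round(),rect("wrist",x,.012,c))
s=arm.sense();m=R.from_quat(s["tcp_rot"]).as_matrix()
for uv in ((386,275),(428,255)): 
    p=ray("wrist",uv,.02,c);print(p.round(3),(m.T@(p-s["tcp_pos"])).round(3))
E
```

```text
[282. 216.] (array([668.5, -33.9]), array([98.2, 59.1]), 68.1)
[ 0.729 -0.103  0.02 ] [-0.045  0.084  0.262]
[ 0.764 -0.099  0.02 ] [-0.028  0.114  0.262]
```

```bash

python3 -m crank '[0,-0.002,-0.04,0,0,0,0.072, 0,-0.002,-0.08,0,0,0,0.072, 0,-0.002,-0.1,0,0,0,0.072, 0,-0.002,-0.1,0,0,0,0.072]' | grep -E "tcp_pos|force"
for i in 1 2 3 4; do python3 -m crank '[0,0,-0.002,0,0,0,0.072, 0,0,-0.002,0,0,0,0.072]'| grep -E "tcp_pos|ft_force"; done
```

```text
tcp_pos: [0.6622, -0.0377, 0.1772]
ft_force: [-0.6, -0.5, -0.3]
finger_force: 0.0
tcp_pos: [0.6662, -0.0384, 0.1841]
ft_force: [-0.6, 1.3, 0.4]
tcp_pos: [0.6666, -0.0384, 0.1831]
ft_force: [-1.7, -0.0, 0.1]
tcp_pos: [0.6659, -0.0382, 0.1797]
ft_force: [-0.1, -0.1, 0.6]
tcp_pos: [0.6655, -0.0381, 0.1766]
ft_force: [-0.2, -0.3, -0.1]
```

```bash

python3 -m crank '[0,0.002,-0.002,0,0,0,0.072, 0,0.002,-0.002,0,0,0,0.072]'| grep -E "tcp_pos|ft_force"
for i in 1 2 3 4 ; do python3 -m crank '[0,0,-0.002,0,0,0,0.072, 0,0,-0.002,0,0,0,0.072]'| grep -E "tcp_pos|ft_force"; done
```

```text
tcp_pos: [0.6654, -0.0358, 0.1742]
ft_force: [0.0, -0.7, 0.0]
tcp_pos: [0.6654, -0.036, 0.1722]
ft_force: [-0.2, 0.3, -0.3]
tcp_pos: [0.6655, -0.0361, 0.1703]
ft_force: [-0.5, -0.9, 0.3]
tcp_pos: [0.6655, -0.0361, 0.1683]
ft_force: [-0.8, 0.6, 0.4]
tcp_pos: [0.6655, -0.0361, 0.1663]
ft_force: [-0.1, -0.1, 0.2]
```

```bash

python3 -m crank '[0,0,0.002,0,0,0,0.072, 0,0,0.002,0,0,0,0.05, 0,0,0.002,0,0,0,0.05, 0,0,0.002,0,0,0,0.05, 0,0,0.002,0,0,0,0.05]'
python3 -m crank '[0,0,0,0,0,0,0.05, 0,0,0.015,0,0,0,0.05, 0,0,0.03,0,0,0,0.05, 0,0,0.05,0,0,0,0.05,  0,0,0.05,0,0,0,0.05]'
python3 - <<'E'
from h import *
st()
cv2.imwrite("pics/w2.png",cv2.cvtColor(arm.read_camera("wrist"),cv2.COLOR_RGB2BGR))
E
```

```text
time_s: 4.07
tcp_pos: [0.6661, -0.0361, 0.1697]
tcp_rot: [0.83, 0.558, 0.001, 0.001]
ft_force: [1.6, -0.2, 3.7]
gripper_width: 0.0581
finger_force: 67.1
time_s: 4.48
tcp_pos: [0.6673, -0.0362, 0.2242]
tcp_rot: [0.83, 0.558, 0.003, 0.003]
ft_force: [1.5, -0.6, 0.7]
gripper_width: 0.0583
finger_force: 66.7
t 4.48 p [667.3 -36.2 224.2] zax [ 0.008 -0.001 -1.   ] yax [ 0.926 -0.377  0.008] F [ 1.5 -0.6  0.7] w 0.0583 ff 66.7 j [-0.13  0.32  1.74  0.    1.07  0.25]
```

View pics/w2.png

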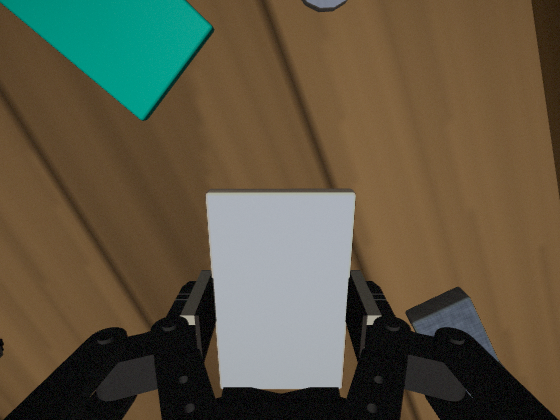

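```bash
python3 - <<'E'
from h import *
c=arm.calibration("wrist");s=arm.sense();m=R.from_quat(s["tcp_rot"]).as_matrix()
C=np.array(c["cam_to_world"]);K=np.array(c["camera_matrix"])
o=m.T@(C[:3,3]-s["tcp_pos"])
for uv in ((207,192),(355,192),(281,388)):
    d=m.T@C[:3,:3]@(np.linalg.solve(K,[*uv,1])*[1,-1,-1]);p=o+d*(.1563-o[2])/d[2];print((p*1000).round(1))
E
```

```text
[ 50.3 -27.7 156.3]
[ 50.4  30.1 156.3]
[-47.8   1.3 156.3]
```

```bash

python3 -m crank '[-0.069,-0.16,0.031,0,0,7.3,0.05, -0.069,-0.16,0.031,0,0,7.3,0.05, -0.069,-0.16,0.031,0,0,7.3,0.05, -0.069,-0.16,0.031,0,0,7.3,0.05, -0.069,-0.16,0.031,0,0,7.3,0.05]'|grep tcp
python3 -m crank '[-0.069,-0.16,0.031,0,0,7.3,0.05, -0.069,-0.16,0.031,0,0,7.3,0.05, -0.069,-0.16,0.031,0,0,7.3,0.05, -0.069,-0.16,0.031,0,0,7.3,0.05, -0.069,-0.16,0.031,0,0,7.3,0.05]'|grep tcp
python3 -m crank '[0,0,0,4.7,-0.6,0,0.05, 0,0,0,9.3,-1.2,0,0.05, 0,0,0,14,-1.8,0,0.05, 0,0,0,18.6,-2.4,0,0.05, 0,0,0,23.3,-3,0,0.05]' |grep tcp
python3 -m crank '[0,0,0,4.7,-0.6,0,0.05, 0,0,0,9.3,-1.2,0,0.05, 0,0,0,14,-1.8,0,0.05, 0,0,0,18.6,-2.4,0,0.05, 0,0,0,23.3,-3,0,0.05]' |grep tcp
python3 -m crank '[0,0,0,0,0,0,0.05, 0,0,0,0,0,0,0.05]' |grep tcp
python3 -c "from h import *;st()"
```

```text
tcp_pos: [0.5947, -0.2002, 0.2502]
tcp_rot: [0.794, 0.608, -0.001, 0.001]
tcp_pos: [0.5257, -0.3602, 0.2815]
tcp_rot: [0.753, 0.658, -0.001, 0.001]
tcp_pos: [0.5277, -0.3554, 0.2798]
tcp_rot: [0.736, 0.645, 0.154, -0.137]
tcp_pos: [0.5278, -0.3554, 0.2797]
tcp_rot: [0.689, 0.604, 0.3, -0.266]
tcp_pos: [0.5276, -0.3558, 0.2794]
tcp_rot: [0.69, 0.604, 0.298, -0.264]
t 6.37 p [ 527.6 -355.8  279.4] zax [ 0.092  0.724 -0.683] yax [ 0.991 -0.13  -0.005] F [-0.1 -0.8 -1.1] w 0.0589 ff 66.6 j [-0.77  0.31  1.71  0.63  1.67 -0.76]
```

```bash

python3 -m crank '[0,-0.0015,-0.035,0,0,0,0.05, 0,-0.0015,-0.07,0,0,0,0.05, 0,-0.0015,-0.07,0,0,0,0.05, 0,-0.0015,-0.07,0,0,0,0.05]'|grep -E "tcp_pos|ft"
python3 - <<'E'
from h import *
st();im=arm.read_camera("scene");cc=arm.calibration("scene")
cv2.imwrite("pics/s1.png",cv2.cvtColor(cv2.resize(im[170:300,110:270],None,fx=4.5,fy=4.5,interpolation=cv2.INTER_CUBIC),cv2.COLOR_RGB2BGR))
E
```

```text
tcp_pos: [0.527, -0.3565, 0.2086]
ft_force: [0.3, -0.2, -2.2]
t 6.7 p [ 527.  -356.5  208.6] zax [ 0.09   0.727 -0.68 ] yax [ 0.992 -0.13  -0.007] F [ 0.3 -0.2 -2.2] w 0.0584 ff 66.6 j [-0.77  0.4   1.74  0.62  1.58 -0.82]
```

View pics/s1.png

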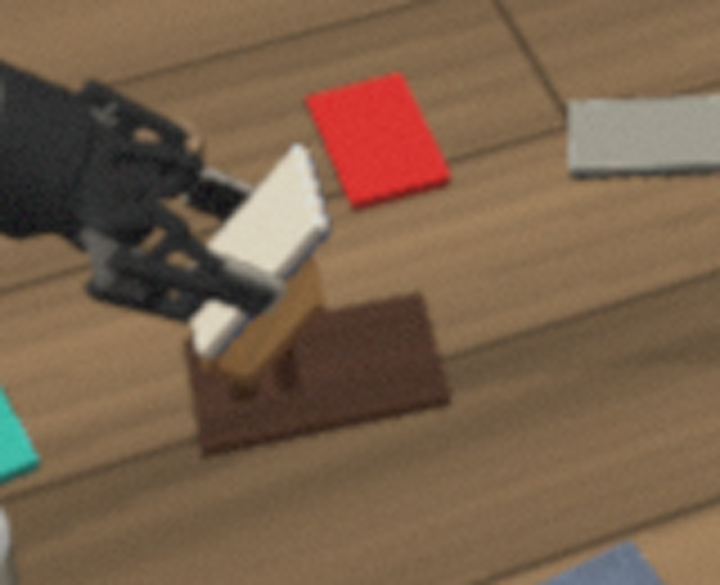

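The crop shows the plate held white side out, parallel to and just off the board (plate around (265,250), board around (275,340)). Next I lay it down.

```bash

python3 -m crank '[0.001,0.008,-0.0075,0,0,0,0.05, 0.002,0.016,-0.015,0,0,0,0.05, 0.0024,0.018,-0.017,0,0,0,0.05, 0.0024,0.018,-0.017,0,0,0,0.05]'|grep -E "tcp_pos|ft"
for i in 1 2 3; do python3 -m crank '[0.0002,0.0015,-0.0014,0,0,0,0.05, 0.0002,0.0015,-0.0014,0,0,0,0.05]'|grep -E "tcp_pos|ft"; done
```

```text
tcp_pos: [0.5301, -0.3384, 0.1936]
ft_force: [-0.8, -0.2, -1.5]
tcp_pos: [0.5303, -0.3379, 0.1926]
ft_force: [0.0, 0.1, -1.7]
tcp_pos: [0.5304, -0.3366, 0.191]
ft_force: [0.5, 0.8, -1.9]
tcp_pos: [0.5306, -0.3361, 0.1908]
ft_force: [-4.5, -3.2, 3.2]
```

```bash

python3 -m crank '[-0.0005,-0.0045,-0.0035,0,0,0,0.05, -0.0005,-0.0045,-0.0035,0,0,0,0.05]'|grep -E "tcp_pos|ft"
for i in 1 2 3 4; do python3 -m crank '[-0.0002,-0.0013,-0.0015,0,0,0,0.05, -0.0002,-0.0013,-0.0015,0,0,0,0.05]'|grep -E "tcp_pos|ft"; done
```

```text
tcp_pos: [0.5301, -0.3406, 0.186]
ft_force: [-1.2, -3.2, 0.4]
tcp_pos: [0.5301, -0.3415, 0.1851]
ft_force: [-0.7, -2.6, 3.5]
tcp_pos: [0.5301, -0.3426, 0.1838]
ft_force: [-0.7, -2.8, 5.9]
tcp_pos: [0.5301, -0.3435, 0.1829]
ft_force: [-0.4, 0.5, 9.3]
tcp_pos: [0.5302, -0.3441, 0.1824]
ft_force: [-1.3, 5.4, 14.7]
```

The plate is on the ledge, with about 15 N pushing it home. Release, back off along the board normal, and swing round for the edge grip.

```bash

python3 -m crank '[0,0.0007,0.0007,0,0,0,0.05, 0,0.0007,0.0007,0,0,0,0.0854, 0,0.0007,0.0007,0,0,0,0.0854, 0,0.0007,0.0007,0,0,0,0.0854, 0,0.0007,0.0007,0,0,0,0.0854]'|grep -E "tcp_pos|ft|width"
python3 -m crank '[-0.001,-0.0072,0.0068,0,0,0,0.0854, -0.003,-0.022,0.02,0,0,0,0.0854, -0.005,-0.04,0.037,0,0,0,0.0854, -0.0075,-0.058,0.0545,0,0,0,0.0854, -0.0075,-0.058,0.0545,0,0,0,0.0854]'|grep -E "tcp_pos|ft|width"
python3 - <<'E'
from h import *
st();im=arm.read_camera("scene")
cv2.imwrite("pics/s2.png",cv2.cvtColor(cv2.resize(im[170:300,110:270],None,fx=4.5,fy=4.5,interpolation=cv2.INTER_CUBIC),cv2.COLOR_RGB2BGR))
E
```

```text
tcp_pos: [0.5291, -0.3438, 0.1799]
ft_force: [0.1, 0.2, 0.3]
gripper_width: 0.0854
tcp_pos: [0.5222, -0.4061, 0.2401]
ft_force: [-0.0, 0.5, 1.5]
gripper_width: 0.0855
t 9.25 p [ 522.2 -406.1  240.1] zax [ 0.099  0.721 -0.686] yax [ 0.991 -0.133  0.004] F [-0.   0.5  1.5] w 0.0855 ff 0.0 j [-0.83  0.41  1.66  0.6   1.65 -0.83]
```

View pics/s2.png

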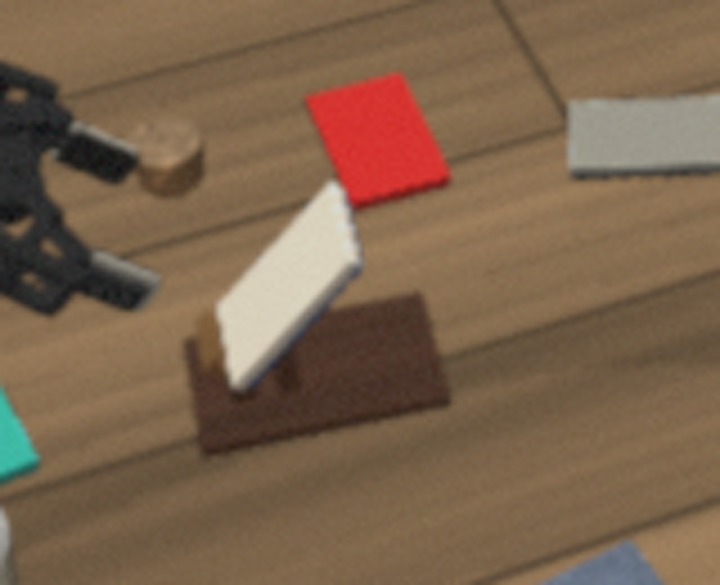

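The plate stands seated on the board, white side out, with its top end free at (345,220). Swinging to the edge-grip pose now.

```bash

python3 -m crank '[0.003,0.02,0.04,-6,0.8,0,0.0854, 0.006,0.04,0.07,-12,1.55,0,0.0854, 0.009,0.06,0.1,-18,2.3,0,0.0854, 0.012,0.07,0.1,-24,3.1,0,0.0854, 0.014,0.08,0.1,-29.8,3.87,0,0.0854]'|grep -E "tcp_pos"
python3 -m crank '[0.003,0.03,0,-6,0.8,0,0.06, 0.006,0.06,0,-12,1.55,0,0.06, 0.009,0.08,0,-18,2.3,0,0.05, 0.012,0.1,0,-24,3.1,0,0.05, 0.015,0.12,0,-29.8,3.87,0,0.05]'|grep -E "tcp_pos"
python3 -m crank '[0.003,0.03,0,-6,0.8,0,0.05, 0.006,0.06,0,-12,1.55,0,0.05, 0.009,0.09,-0.01,-18,2.3,0,0.05, 0.012,0.12,-0.03,-24,3.1,0,0.05, 0.015,0.15,-0.05,-29.8,3.87,0,0.05]'|grep -E "tcp_pos"
python3 -m crank '[0,0,0,0,0,0,0.05, 0,0,0,0,0,0,0.05]'|grep -E "tcp_pos"
python3 -c "from h import *;st()"
```

```text
tcp_pos: [0.5364, -0.321, 0.3376]
tcp_pos: [0.5503, -0.2003, 0.3341]
tcp_pos: [0.5654, -0.0501, 0.2849]
tcp_pos: [0.5647, -0.05, 0.282]
t 10.72 p [564.7 -50.  282. ] zax [-0.091 -0.678 -0.73 ] yax [ 0.992 -0.127 -0.005] F [0.1 0.1 1. ] w 0.0498 ff 0.0 j [-0.06  0.1   1.94 -0.79  1.28  0.38]
```

```bash

python3 -m crank '[0,0,0,-0.53,-4.06,-4.38,0.05, 0,0,0,-1.06,-8.12,-8.76,0.05, 0,0,0,-1.58,-12.2,-13.1,0.05, 0,0,0,-2.1,-16.2,-17.5,0.05, 0,0,0,-2.64,-20.3,-21.9,0.05]'|grep -E "tcp_pos"
python3 -m crank '[0,0,0,-0.53,-4.06,-4.38,0.05, 0,0,0,-1.06,-8.12,-8.76,0.05, 0,0,0,-1.58,-12.2,-13.1,0.05, 0,0,0,-2.1,-16.2,-17.5,0.05, 0,0,0,-2.64,-20.3,-21.9,0.05]'|grep -E "tcp_pos"
python3 -m crank '[0,0,0,-0.53,-4.06,-4.38,0.05, 0,0,-0.01,-1.06,-8.12,-8.76,0.05, 0.001,-0.001,-0.015,-1.58,-12.2,-13.1,0.05, 0.002,-0.002,-0.02,-2.1,-16.2,-17.5,0.05, 0.0025,-0.0033,-0.025,-2.64,-20.3,-21.9,0.05]'|grep -E "tcp_pos"
python3 -m crank '[0,0,0,0,0,0,0.05, 0,0,0,0,0,0,0.05, 0,0,0,0,0,0,0.05]'|grep -E "tcp_pos"
python3 - <<'E'
from h import *
st();c=arm.calibration("wrist");im=arm.read_camera("wrist")
cv2.imwrite("pics/w3.png",cv2.cvtColor(im,cv2.COLOR_RGB2BGR))
E
```

```text
tcp_pos: [0.5658, -0.0536, 0.2862]
tcp_pos: [0.5658, -0.0536, 0.2863]
tcp_pos: [0.5684, -0.0569, 0.261]
tcp_pos: [0.5684, -0.0562, 0.261]
t 12.22 p [568.4 -56.2 261. ] zax [-0.09  -0.676 -0.731] yax [-0.095 -0.725  0.682] F [ 0.3 -0.2 -0. ] w 0.0501 ff 0.0 j [-0.07  0.13  1.95 -0.8   1.25  1.97]
```

View pics/w3.png

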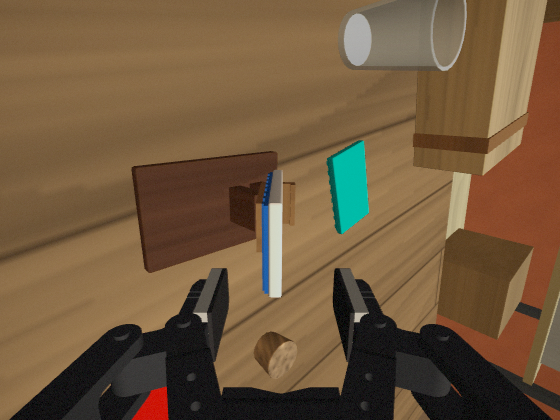

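```bash
python3 - <<'E'
from h import *
im=cv2.cvtColor(cv2.imread("pics/w3.png"),cv2.COLOR_BGR2RGB)
for r in (185,215,250,285): print(r,[tuple(map(int,im[r,k])) for k in range(258,290,3)])
c=arm.calibration("wrist");s=arm.sense();m=R.from_quat(s["tcp_rot"]).as_matrix()
C=np.array(c["cam_to_world"]);K=np.array(c["camera_matrix"]);o=m.T@(C[:3,3]-s["tcp_pos"])
for uv in ((264,250),(270,250),(282,250),(270,296),(272,172)):
    d=m.T@C[:3,:3]@(np.linalg.solve(K,[*uv,1])*[1,-1,-1]);p=o+d*(.205-o[2])/d[2];print(uv,(p*1000).round(1))
E
```

```text
185 [(48, 21, 18), (77, 45, 25), (77, 48, 31), (35, 74, 129), (33, 47, 77), (110, 97, 86), (116, 105, 93), (120, 108, 97), (174, 152, 130), (140, 101, 56), (138, 97, 56)]
215 [(145, 106, 61), (120, 102, 95), (33, 99, 170), (38, 97, 167), (205, 205, 187), (211, 214, 196), (212, 216, 200), (211, 217, 202), (165, 139, 111), (142, 103, 61), (138, 99, 57)]
250 [(137, 99, 58), (128, 94, 69), (32, 98, 171), (36, 95, 167), (200, 200, 181), (213, 215, 197), (211, 216, 200), (210, 216, 203), (170, 134, 96), (167, 133, 90), (165, 132, 90)]
285 [(155, 123, 78), (151, 121, 85), (36, 89, 158), (36, 96, 167), (199, 198, 179), (211, 214, 196), (211, 215, 201), (211, 216, 206), (149, 118, 78), (149, 119, 80), (146, 114, 77)]
(264, 250) [  2.9  -9.7 205. ]
(270, 250) [  2.9  -6.2 205. ]
(282, 250) [  2.9   0.7 205. ]
(270, 296) [-27.5  -6.5 205. ]
(272, 172) [ 48.4  -4.7 205. ]
```

The plate's end face is at columns 263–282, rows 200–296, which puts it about 5 mm to the blue side of the tool axis. Correct, advance and close.

```bash

python3 -m crank '[0.0005,0.0035,-0.0033,0,0,0,0.05, -0.002,-0.014,-0.022,0,0,0,0.05, -0.0035,-0.026,-0.035,0,0,0,0.05, -0.005,-0.038,-0.048,0,0,0,0.05, -0.005,-0.038,-0.048,0,0,0,0.05]'|grep -E "tcp_pos|ft"
python3 -m crank '[0,0,0,0,0,0,0.03, 0,0,0,0,0,0,0.02, 0,0,0,0,0,0,0, 0,0,0,0,0,0,0, 0,0,0,0,0,0,0]'
python3 -c "from h import *;st()"
```

```text
tcp_pos: [0.5619, -0.0943, 0.2094]
ft_force: [-0.5, -0.7, 0.0]
time_s: 13.1
tcp_pos: [0.5641, -0.093, 0.2137]
tcp_rot: [0.928, -0.061, -0.023, 0.366]
ft_force: [-1.4, 1.3, 3.0]
gripper_width: 0.0116
finger_force: 59.5
t 13.1 p [564.1 -93.  213.7] zax [-0.087 -0.677 -0.731] yax [-0.097 -0.724  0.683] F [-1.4  1.3  3. ] w 0.0116 ff 59.5 j [-0.14  0.19  1.97 -0.85  1.14  2.  ]
```

```bash

python3 -m crank '[-0.001,-0.0072,0.0068,0,0,0,0, -0.002,-0.0145,0.0136,0,0,0,0, -0.0042,-0.0326,0.0307,0,0,0,0, -0.0024,-0.019,0.0453,0,0,0,0, -0.0024,-0.019,0.0453,0,0,0,0]'|grep -E "tcp_pos|ft"
for i in 1 2 3 4 5 6; do
python3 -m crank '[0,0,0,0.53,4.06,4.38,0, 0,0,0,1.06,8.12,8.76,0, 0,0,0,1.58,12.2,13.1,0, 0,0,0,2.1,16.2,17.5,0, 0,0,0,2.64,20.3,21.9,0]'|grep -E "tcp_pos|width"; done
python3 -m crank '[0,0,0,0,0,0,0, 0,0,0,0,0,0,0]'|grep -E "tcp_pos|ft"
python3 -c "from h import *;st()"
```

```text
tcp_pos: [0.561, -0.1103, 0.2581]
ft_force: [0.7, -0.7, -0.5]
tcp_pos: [0.5607, -0.1124, 0.2573]
gripper_width: 0.0104
tcp_pos: [0.5607, -0.1124, 0.2573]
gripper_width: 0.0102
tcp_pos: [0.5607, -0.1124, 0.2572]
gripper_width: 0.0104
tcp_pos: [0.5607, -0.1124, 0.2572]
gripper_width: 0.0102
tcp_pos: [0.5607, -0.1125, 0.2572]
gripper_width: 0.01
tcp_pos: [0.5607, -0.1125, 0.2572]
gripper_width: 0.0103
tcp_pos: [0.5608, -0.1124, 0.2573]
ft_force: [-0.1, 0.1, -1.3]
t 16.18 p [ 560.8 -112.4  257.3] zax [-0.087 -0.678 -0.73 ] yax [ 0.101  0.723 -0.683] F [-0.1  0.1 -1.3] w 0.0101 ff 85.1 j [-0.17  0.13  1.96 -0.83  1.17 -1.22]
```

```bash
python3 - <<'E'
from h import *
im=arm.read_camera("wrist");h=cv2.cvtColor(im,cv2.COLOR_RGB2HSV)
cv2.imwrite("pics/w4.png",cv2.cvtColor(im,cv2.COLOR_RGB2BGR))
b=(h[...,0]>98)&(h[...,0]<118)&(h[...,1]>110)
for x in blobs(b,30): print("blue",cv2.boundingRect(x))
w=(im.min(2)>130)&(h[...,1]<45)
for x in blobs(w,60): print("white",cv2.boundingRect(x))
s=arm.read_camera("scene");cv2.imwrite("pics/s3.png",cv2.cvtColor(s,cv2.COLOR_RGB2BGR));h=cv2.cvtColor(s,cv2.COLOR_RGB2HSV)[170:300,110:270]
b=(h[...,0]>98)&(h[...,0]<118)&(h[...,1]>110)
for x in blobs(b,15): print("scene blue",cv2.boundingRect(x),cv2.contourArea(x))
E
```

```text
blue (266, 190, 13, 170)
white (276, 244, 18, 122)
scene blue (38, 41, 27, 33) 342.0
```

Still held, blue now facing out in the scene camera. Lay it back on the board.

```bash

python3 -m crank '[0.001,0.006,-0.012,0,0,0,0, 0.0015,0.012,-0.02,0,0,0,0, 0.0025,0.019,-0.032,0,0,0,0, 0.003,0.0231,-0.0381,0,0,0,0, 0.003,0.0231,-0.0381,0,0,0,0]'|grep -E "tcp_pos|ft"
for i in 1 2; do python3 -m crank '[0.0001,0.0007,-0.0007,0,0,0,0, 0.0001,0.0007,-0.0007,0,0,0,0]'|grep -E "tcp_pos|ft"; done
for i in 1 2 3; do python3 -m crank '[-0.0002,-0.0014,-0.0015,0,0,0,0, -0.0002,-0.0014,-0.0015,0,0,0,0]'|grep -E "tcp_pos|ft"; done
```

```text
tcp_pos: [0.5644, -0.0879, 0.2187]
ft_force: [0.9, -0.3, -0.7]
tcp_pos: [0.564, -0.0884, 0.2183]
ft_force: [0.7, -0.9, 0.5]
tcp_pos: [0.5641, -0.0882, 0.2181]
ft_force: [0.6, -2.1, 1.6]
tcp_pos: [0.5643, -0.0892, 0.2176]
ft_force: [-0.1, 4.0, 6.2]
tcp_pos: [0.5647, -0.0896, 0.2177]
ft_force: [-1.9, 13.7, 14.1]
tcp_pos: [0.5653, -0.0901, 0.2178]
ft_force: [-3.4, 20.9, 22.2]
```

```bash
python3 - <<'E'
from h import *
s=arm.read_camera("scene");w=arm.read_camera("wrist")
a=cv2.resize(s[195:275,125:225],(500,400),interpolation=cv2.INTER_CUBIC);b=w[120:420,180:380];b=cv2.resize(b,(267,400))
cv2.imwrite("pics/m1.png",cv2.cvtColor(np.hstack([a,b]),cv2.COLOR_RGB2BGR))
E
```

```text
(no output)
```

View pics/m1.png

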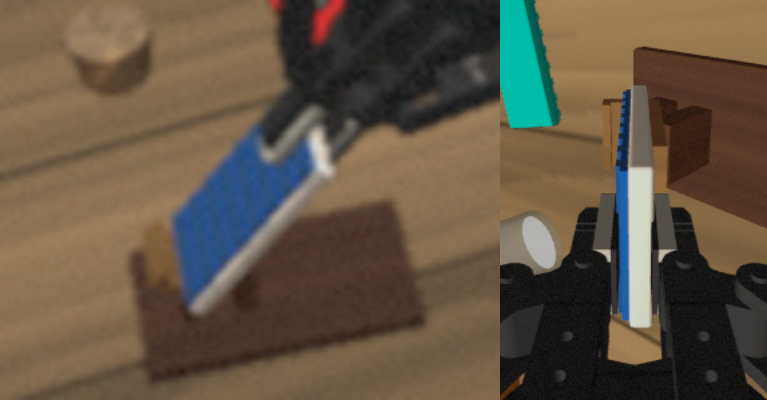

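The composite shows the plate with blue face out, its foot on the ledge and flat along the board, the fingers on its top end. Release and withdraw upslope.

```bash

python3 -m crank '[0.0001,0.0015,0.0015,0,0,0,0, 0.0001,0.0015,0.0015,0,0,0,0.03, 0.0001,0.0015,0.0015,0,0,0,0.05, 0.0001,0.0015,0.0015,0,0,0,0.05, 0.0001,0.0015,0.0015,0,0,0,0.05]'|grep -E "tcp_pos|ft|width"
python3 -m crank '[0.001,0.01,0.011,0,0,0,0.05, 0.003,0.025,0.027,0,0,0,0.05, 0.005,0.04,0.043,0,0,0,0.05, 0.007,0.055,0.06,0,0,0,0.05, 0.007,0.055,0.06,0,0,0,0.05]'|grep -E "tcp_pos|ft"
python3 - <<'E'
from h import *
st()
c=arm.calibration("wrist");s=arm.sense();m=R.from_quat(s["tcp_rot"]).as_matrix()
im=arm.read_camera("wrist");h=cv2.cvtColor(im,cv2.COLOR_RGB2HSV)
cv2.imwrite("pics/w5.png",cv2.cvtColor(im,cv2.COLOR_RGB2BGR))
w=(im.min(2)>170)&(h[...,1]<35); b=(h[...,0]>98)&(h[...,0]<118)&(h[...,1]>110)
C=np.array(c["cam_to_world"]);K=np.array(c["camera_matrix"]);o=m.T@(C[:3,3]-s["tcp_pos"])
dz=(s["tcp_pos"]-[.541,-.2542,.03])@np.array([.088,.677,.731])-.1;print("dz",dz)
for x in blobs(w,60)+blobs(b,60):
    x0,y0,ww,hh=cv2.boundingRect(x);q=[]
    for uv in ((x0,y0),(x0+ww,y0+hh)):
        d=m.T@C[:3,:3]@(np.linalg.solve(K,[*uv,1])*[1,-1,-1]);p=o+d*(dz-o[2])/d[2];q.append((p*1000).round(1))
    print((x0,y0,ww,hh),q)
E
```

```text
tcp_pos: [0.5631, -0.0908, 0.214]
ft_force: [0.4, -0.1, 0.2]
gripper_width: 0.0505
tcp_pos: [0.5722, -0.0336, 0.2796]
ft_force: [1.1, -0.5, 0.5]
t 18.47 p [572.2 -33.6 279.6] zax [-0.08  -0.678 -0.731] yax [ 0.101  0.724 -0.683] F [ 1.1 -0.5  0.5] w 0.05 ff 0.0 j [-0.03  0.12  1.93 -0.79  1.28 -1.16]
dz 0.2345312750337233
(211, 256, 19, 12) [array([-17.7, -46.8, 234.5]), array([-26.8, -34.3, 234.5])]
(280, 189, 11, 83) [array([ 29. ,  -0. , 234.5]), array([-29.8,   7.5, 234.5])]
(274, 164, 6, 105) [array([ 44.9,  -3.7, 234.5]), array([-27.5,  -0. , 234.5])]
```

Plate reseated and centred on the stand, blue side out. Swing back to the normal-to-board pose.

```bash

for i in 1 2 3; do
python3 -m crank '[0,0,0,-0.53,-4.06,-4.38,0.06, 0,0,0,-1.06,-8.12,-8.76,0.06, 0,0,0,-1.58,-12.2,-13.1,0.06, 0,0,0,-2.1,-16.2,-17.5,0.06, 0,0,0,-2.64,-20.3,-21.9,0.06]'|grep -E "tcp_pos"; done
python3 -m crank '[-0.003,0,0.03,6,-0.8,0,0.07, -0.006,-0.03,0.06,12,-1.55,0,0.07, -0.009,-0.05,0.06,18,-2.3,0,0.07, -0.012,-0.075,0.06,24,-3.1,0,0.078, -0.015,-0.1,0.06,29.8,-3.87,0,0.078]'|grep -E "tcp_pos"
python3 -m crank '[-0.003,-0.03,0,6,-0.8,0,0.078, -0.006,-0.06,0,12,-1.55,0,0.078, -0.009,-0.08,0,18,-2.3,0,0.078, -0.012,-0.1,0,24,-3.1,0,0.078, -0.015,-0.13,0,29.8,-3.87,0,0.078]'|grep -E "tcp_pos"
python3 -m crank '[-0.003,-0.04,0,6,-0.8,0,0.078, -0.006,-0.08,0,12,-1.55,0,0.078, -0.009,-0.11,-0.02,18,-2.3,0,0.078, -0.012,-0.14,-0.05,24,-3.1,0,0.078, -0.015,-0.14,-0.08,29.8,-3.87,0,0.078]'|grep -E "tcp_pos"
python3 -m crank '[0,0,0,0,0,0,0.078, 0,0,0,0,0,0,0.078,0,0,0,0,0,0,0.078]'|grep -E "tcp_pos"
python3 -c "from h import *;st()"
```

```text
tcp_pos: [0.57, -0.036, 0.2737]
tcp_pos: [0.57, -0.0361, 0.2737]
tcp_pos: [0.57, -0.0361, 0.2737]
tcp_pos: [0.5551, -0.1367, 0.3352]
tcp_pos: [0.5397, -0.2662, 0.3339]
tcp_pos: [0.5244, -0.411, 0.2547]
tcp_pos: [0.5258, -0.4052, 0.2558]
t 21.27 p [ 525.8 -405.2  255.8] zax [ 0.093  0.724 -0.683] yax [ 0.992 -0.13  -0.002] F [0.2 0.4 0.1] w 0.0778 ff 0.0 j [-0.82  0.4   1.64  0.6   1.68 -0.81]
```

```bash

python3 -m crank '[0.001,0.012,-0.017,0,0,0,0.078, 0.002,0.024,-0.033,0,0,0,0.078, 0.0029,0.036,-0.0497,0,0,0,0.078, 0.0029,0.036,-0.0497,0,0,0,0.078, 0.0029,0.036,-0.0497,0,0,0,0.078]'|grep -E "tcp_pos|ft"
python3 - <<'E'
from h import *
st();c=arm.calibration("wrist");s=arm.sense();m=R.from_quat(s["tcp_rot"]).as_matrix()
im=arm.read_camera("wrist");h=cv2.cvtColor(im,cv2.COLOR_RGB2HSV)
cv2.imwrite("pics/w6.png",cv2.cvtColor(im,cv2.COLOR_RGB2BGR))
b=((h[...,0]>96)&(h[...,0]<120)&(h[...,1]>90)).astype(np.uint8);b=cv2.morphologyEx(b,cv2.MORPH_CLOSE,np.ones((7,7)))
C=np.array(c["cam_to_world"]);K=np.array(c["camera_matrix"]);o=m.T@(C[:3,3]-s["tcp_pos"])
x=max(blobs(b,60),key=cv2.contourArea);P=[]
for uv in x[:,0]:
    d=m.T@C[:3,:3]@(np.linalg.solve(K,[*uv,1])*[1,-1,-1]);P.append((o+d*(.192-o[2])/d[2])[:2]*1000)
print(cv2.boundingRect(x),cv2.minAreaRect(np.float32(P)))
E
```

```text
tcp_pos: [0.5293, -0.3685, 0.2074]
ft_force: [0.5, -0.7, 0.4]
t 21.68 p [ 529.3 -368.5  207.4] zax [ 0.093  0.724 -0.684] yax [ 0.992 -0.128 -0.001] F [ 0.5 -0.7  0.4] w 0.078 ff 0.0 j [-0.78  0.42  1.71  0.62  1.59 -0.83]
(226, 177, 111, 161) ((1.04901123046875, 1.6517601013183594), (55.352230072021484, 94.95863342285156), 89.8157730102539)
```

```bash

python3 -m crank '[0.002,0.007,-0.007,0,0,0,0.078, 0.003,0.0145,-0.0137,0,0,0,0.078, 0.004,0.0218,-0.0205,0,0,0,0.078, 0.004,0.0218,-0.0205,0,0,0,0.07, 0.004,0.0218,-0.0205,0,0,0,0.066]'|grep -E "tcp_pos|ft"
python3 -m crank '[0,0,0,0,0,0,0.05, 0,0,0,0,0,0,0.05, 0,0,0,0,0,0,0.05, 0,0,0,0,0,0,0.05]'
python3 -c "from h import *;st()"
```

```text
tcp_pos: [0.5323, -0.347, 0.184]
ft_force: [-0.2, -0.7, 0.6]
time_s: 22.48
tcp_pos: [0.5326, -0.348, 0.1851]
tcp_rot: [0.69, 0.604, 0.299, -0.264]
ft_force: [0.6, 0.4, -0.0]
gripper_width: 0.0577
finger_force: 64.3
t 22.48 p [ 532.6 -348.   185.1] zax [ 0.094  0.725 -0.682] yax [ 0.991 -0.131 -0.002] F [ 0.6  0.4 -0. ] w 0.0577 ff 64.3 j [-0.76  0.43  1.74  0.63  1.54 -0.84]
```

```bash

python3 -m crank '[-0.0005,-0.005,0.006,0,0,0,0.05, -0.002,-0.013,0.014,0,0,0,0.05, -0.0038,-0.025,0.03,0,0,0,0.05, -0.0038,-0.029,0.05,0,0,0,0.05, -0.0038,-0.029,0.07,0,0,0,0.05]'|grep -E "tcp_pos|ft|width"
python3 -m crank '[0,0.01,0.02,-4.7,0.6,0,0.05, 0,0.03,0.03,-9.3,1.2,0,0.05, 0,0.05,0.04,-14,1.8,0,0.05, 0,0.07,0.045,-18.6,2.4,0,0.05, 0,0.1,0.045,-23.3,3,0,0.05]'|grep -E "tcp_pos|width"
python3 -m crank '[0,0.02,0,-4.7,0.6,0,0.05, 0,0.04,0,-9.3,1.2,0,0.05, 0,0.06,0,-14,1.8,0,0.05, 0,0.08,0,-18.6,2.4,0,0.05, 0,0.1,0,-23.3,3,0,0.05]'|grep -E "tcp_pos|width"
python3 -m crank '[0,0,0,0,0,0,0.05, 0,0,0,0,0,0,0.05]'>/dev/null
python3 - <<'E'
from h import *
st();c=arm.calibration("wrist");s=arm.sense();m=R.from_quat(s["tcp_rot"]).as_matrix()
im=arm.read_camera("wrist");h=cv2.cvtColor(im,cv2.COLOR_RGB2HSV)
cv2.imwrite("pics/w7.png",cv2.cvtColor(im,cv2.COLOR_RGB2BGR))
b=((h[...,0]>96)&(h[...,0]<120)&(h[...,1]>90)).astype(np.uint8);b=cv2.morphologyEx(b,cv2.MORPH_CLOSE,np.ones((7,7)))
C=np.array(c["cam_to_world"]);K=np.array(c["camera_matrix"]);o=m.T@(C[:3,3]-s["tcp_pos"])
x=max(blobs(b,60),key=cv2.contourArea);P=[]
for uv in x[:,0]:
    d=m.T@C[:3,:3]@(np.linalg.solve(K,[*uv,1])*[1,-1,-1]);P.append((o+d*(.161-o[2])/d[2])[:2]*1000)
print(cv2.boundingRect(x),cv2.minAreaRect(np.float32(P)))
E
```

```text
tcp_pos: [0.5282, -0.3783, 0.2555]
ft_force: [1.3, 0.8, -1.1]
gripper_width: 0.0577
tcp_pos: [0.5289, -0.2781, 0.303]
gripper_width: 0.0573
tcp_pos: [0.5285, -0.1765, 0.3009]
gripper_width: 0.0572
t 23.9 p [ 528.8 -176.3  300.6] zax [ 0.001  0.001 -1.   ] yax [ 0.992 -0.13   0.   ] F [-0.9  0.4 -1.5] w 0.0576 ff 64.6 j [-0.42  0.01  1.95  0.    1.18 -0.29]
(199, 193, 160, 157) ((9.710556030273438, 0.7355384826660156), (73.59893035888672, 77.36309051513672), 89.98719787597656)
```

```bash

python3 -m crank '[0.002,0.034,0,0,0,1.8,0.05, 0.004,0.068,0,0,0,3.6,0.05, 0.005,0.102,0,0,0,5.4,0.05, 0.006,0.136,0,0,0,7.2,0.05, 0.008,0.17,0,0,0,9,0.05]'|grep -E "tcp_pos|width"
python3 -m crank '[0.002,0.034,0,0,0,1.8,0.05, 0.004,0.068,0,0,0,3.6,0.05, 0.005,0.102,0,0,0,5.4,0.05, 0.006,0.136,0,0,0,7.2,0.05, 0.008,0.15,0,0,0,8.9,0.05]'|grep -E "tcp_pos|width"
python3 -m crank '[0,0,0,0,0,0,0.05, 0,0,0,0,0,0,0.05, 0,0,0,0,0,0,0.05]'>/dev/null
python3 - <<'E'
from h import *
st();c=arm.calibration("wrist");im=arm.read_camera("wrist")
np.save("cal.npy",c,allow_pickle=True)
cv2.imwrite("pics/w8.png",cv2.cvtColor(im,cv2.COLOR_RGB2BGR))
a=np.pi/180*100.5;ex=np.array([np.cos(a),np.sin(a),0]);ey=np.array([-ex[1],ex[0],0]);B=np.array([.5471,.2818,.036])
for sx,sy in ((1,1),(1,-1),(-1,-1),(-1,1)):
    print(proj(B+sx*.063*ex+sy*.042*ey,c).round(1),proj(B+sx*.055*ex+sy*.034*ey,c).round(1))
E
```

```text
tcp_pos: [0.537, -0.007, 0.3001]
gripper_width: 0.0576
tcp_pos: [0.5453, 0.145, 0.3002]
gripper_width: 0.0576
t 25.03 p [545.2 141.7 299.7] zax [-0.001 -0.    -1.   ] yax [ 0.984  0.178 -0.001] F [ 0.2 -0.4 -1.1] w 0.0575 ff 64.6 j [ 0.16  0.02  1.94 -0.    1.18 -0.02]
[ 250.  -123.7] [ 264.9 -105.5]
[ 402.9 -124.6] [ 386.9 -106.2]
[381.5 114.6] [370.6 102.1]
[256.4 115.2] [268.1 102.5]
```

View pics/w8.png

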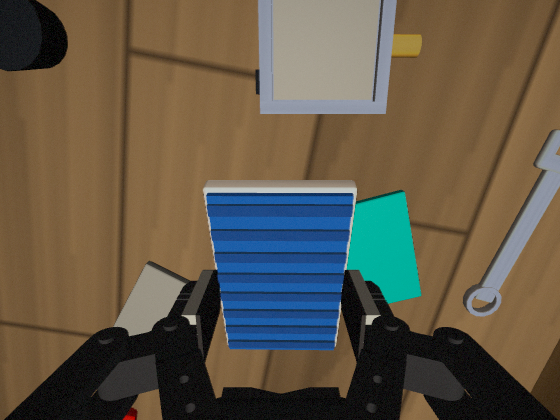

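The wrist view shows the held plate blue face up, and the bed's near rim corners at (261,113) and (386.5,113), about 5 px right of where the top-camera estimate put them. I'll use the wrist figure.

```bash
python3 - <<'E'
from h import *
c=arm.calibration("wrist");s=arm.sense();m=R.from_quat(s["tcp_rot"]).as_matrix()
A=ray("wrist",(261,113.5),.036,c);B=ray("wrist",(386.5,113.5),.036,c);d=B-A
yaw=np.degrees(np.arctan2(d[1],d[0]));ex=np.array([-d[1],d[0],0])/np.linalg.norm(d)
bc=(A+B)/2+ex*.063;print(np.linalg.norm(d),yaw,bc, m.T@(bc-s["tcp_pos"]))
zt=s["tcp_pos"][2]
for z in (-.157,-.161,-.165):
  for uv in ((209,193),(352,193),(229,349),(337,349)): print(z,(m.T@(ray("wrist",uv,zt+z,c)-s["tcp_pos"])*1000).round(1))
E
```

```text
0.08414323525007687 10.228774107705954 [0.55035023 0.2831722  0.036     ] [0.13844669 0.03045191 0.26364757]
-0.157 [ 49.  -26.6 157. ]
-0.157 [ 49.1  29.6 157. ]
-0.157 [-26.  -22.5 157. ]
-0.157 [-25.9  27.8 157. ]
-0.161 [ 48.  -27.5 161. ]
-0.161 [ 48.   30.5 161. ]
-0.161 [-29.4 -23.2 161. ]
-0.161 [-29.4  28.6 161. ]
-0.165 [ 46.9 -28.4 165. ]
-0.165 [ 46.9  31.3 165. ]
-0.165 [-32.9 -24.  165. ]
-0.165 [-32.8  29.4 165. ]
```

```bash

python3 -m crank '[0.001,0.035,-0.01,0,0,0,0.05, 0.002,0.07,-0.02,0,0,0,0.05, 0.003,0.11,-0.04,0,0,0,0.05, 0.0033,0.1404,-0.065,0,0,0,0.05, 0.0033,0.1404,-0.075,0,0,0,0.05]'|grep -E "tcp_pos|width"
python3 -m crank '[0,0,0,0,0,0,0.05, 0,0,0,0,0,0,0.05, 0,0,0,0,0,0,0.05, 0,0,-0.004,0,0,0,0.05, 0,0,-0.008,0,0,0,0.05]'|grep -E "tcp_pos|ft"
for i in 1 2 3 4; do python3 -m crank '[0,0,-0.0015,0,0,0,0.05, 0,0,-0.0015,0,0,0,0.05]'|grep -E "tcp_pos|ft"; done
```

```text
tcp_pos: [0.5474, 0.286, 0.222]
gripper_width: 0.0574
tcp_pos: [0.549, 0.2827, 0.2186]
ft_force: [0.0, 0.7, 0.0]
tcp_pos: [0.5488, 0.2833, 0.2167]
ft_force: [0.6, -0.9, 2.9]
tcp_pos: [0.5487, 0.2837, 0.2155]
ft_force: [-0.6, -0.9, 6.9]
tcp_pos: [0.5488, 0.284, 0.2146]
ft_force: [-2.5, 0.0, 9.8]
tcp_pos: [0.5489, 0.2844, 0.2136]
ft_force: [-1.4, 1.7, 11.2]
```

Contact came about 10 mm early. The blue face's near-end width in the last wrist frame suggests the plate is pitched in the grip. Raise it and get the pitch with solvePnP.

```bash

python3 -m crank '[0,0,0.005,0,0,0,0.05, 0,0,0.02,0,0,0,0.05, 0,0,0.036,0,0,0,0.05, 0,0,0.036,0,0,0,0.05, 0,0,0.036,0,0,0,0.05]'|grep -E "tcp_pos|ft|width"
cat >> h.py <<'E'
def face(im):
    h=cv2.cvtColor(im,cv2.COLOR_RGB2HSV)
    b=((h[...,0]>96)&(h[...,0]<120)&(h[...,1]>90)).astype(np.uint8);b=cv2.morphologyEx(b,cv2.MORPH_CLOSE,np.ones((7,7)))
    x=max(blobs(b,60),key=cv2.contourArea);q=cv2.convexHull(x)[:,0].astype(float)
    s=q.sum(1);d=q[:,0]-q[:,1]   # tl,tr,br,bl
    return np.array([q[s.argmin()],q[d.argmax()],q[s.argmax()],q[d.argmin()]])
def pnp(q,c,W,L):
    obj=np.array([[L/2,-W/2,0],[L/2,W/2,0],[-L/2,W/2,0],[-L/2,-W/2,0]])
    ok,r,t=cv2.solvePnP(obj,q,np.array(c["camera_matrix"]),None)
    F=np.diag([1,-1,-1]);T=np.array(c["cam_to_world"])
    return T[:3,:3]@F@cv2.Rodrigues(r)[0],T[:3,:3]@F@t.ravel()+T[:3,3]
E
python3 - <<'E'
from h import *
st();c=arm.calibration("wrist");s=arm.sense();m=R.from_quat(s["tcp_rot"]).as_matrix();im=arm.read_camera("wrist")
cv2.imwrite("pics/w9.png",cv2.cvtColor(im,cv2.COLOR_RGB2BGR))
q=face(im);q0=face(cv2.cvtColor(cv2.imread("pics/w8.png"),cv2.COLOR_BGR2RGB));q6=face(cv2.cvtColor(cv2.imread("pics/w6.png"),cv2.COLOR_BGR2RGB));print(q0.tolist(),q.tolist(),q6.tolist())
for Q in (q0,q,q6):
  for W,L in ((57,97),(58.5,97.5)):
    Rm,t=pnp(Q,c,W/1000,L/1000);x=m.T@Rm[:,0];print("long axis in tool",x.round(3),"pitch",np.degrees(np.arcsin(x[2])).round(1),"centre",(m.T@(t-s["tcp_pos"])*1000).round(1))
E
```

```text
tcp_pos: [0.5481, 0.2836, 0.2473]
ft_force: [0.3, 0.0, -1.9]
gripper_width: 0.0576
t 27.0 p [548.1 283.6 247.3] zax [ 0.001  0.001 -1.   ] yax [0.984 0.18  0.001] F [ 0.3  0.  -1.9] w 0.0576 ff 64.7 j [0.39 0.2  1.85 0.   1.1  0.21]
[[207.0, 193.0], [351.0, 193.0], [333.0, 349.0], [203.0, 344.0]] [[208.0, 193.0], [352.0, 193.0], [357.0, 332.0], [229.0, 350.0]] [[226.0, 177.0], [336.0, 177.0], [328.0, 337.0], [234.0, 336.0]]
long axis in tool [ 0.965  0.061 -0.256] pitch -14.9 centre [  4.   -1.7 164.7]
long axis in tool [ 0.969  0.061 -0.241] pitch -14.0 centre [  2.7  -1.8 167.4]
long axis in tool [ 0.956 -0.064 -0.287] pitch -16.7 centre [  4.4   4.6 166.5]
long axis in tool [ 0.96  -0.065 -0.273] pitch -15.8 centre [  3.    4.7 169.3]
long axis in tool [ 0.999 -0.001  0.035] pitch 2.0 centre [ -2.5   1.7 198.5]
long axis in tool [ 0.998 -0.001  0.064] pitch 3.7 centre [ -3.8   1.7 201.9]
```

```bash
python3 - <<'E'
from h import *
im=cv2.cvtColor(cv2.imread("pics/w9.png"),cv2.COLOR_BGR2RGB);h=cv2.cvtColor(im,cv2.COLOR_RGB2HSV)
b=(h[...,0]>96)&(h[...,0]<120)&(h[...,1]>90)
for r in (195,230,342,347,350): k=np.where(b[r,180:380])[0]+180;print(r,k.min(),k.max()) if len(k) else print(r,None)
c=arm.calibration("wrist");s=arm.sense();m=R.from_quat(s["tcp_rot"]).as_matrix()
q=np.array([[208,193],[352,193],[337,350],[229,350.]])
for Q in (q,np.array([[226.0, 177.0], [336.0, 177.0], [328.0, 337.0], [234.0, 336.0]])):
  for W,L in ((55.4,95),(57,97),(58,96),(59,97)):
    Rm,t=pnp(Q,c,W/1000,L/1000);x=m.T@Rm[:,0];print(W,"pitch",np.degrees(np.arcsin(x[2])).round(1),"centre",(m.T@(t-s["tcp_pos"])*1000).round(1))
E
```

```text
195 208 352
230 212 348
342 228 333
347 228 354
350 187 332
55.4 pitch -13.2 centre [  3.8   1.9 164.2]
57 pitch -12.9 centre [  1.8   1.9 167.9]
58 pitch -11.6 centre [  1.4   1.9 169.3]
59 pitch -11.3 centre [  0.2   1.9 171.5]
55.4 pitch 1.4 centre [ -0.4   1.7 194.1]
57 pitch 2.0 centre [ -2.5   1.7 198.5]
58 pitch 4.2 centre [ -2.8   1.7 200.1]
59 pitch 4.8 centre [ -3.9   1.7 202.7]
```

The plate is pitched about 12.5° in the grip, far end up, because the grip is shallow. Tilt the tool to level it, shift along the bed to compensate, and measure again.

```bash

python3 -m crank '[-0.002,0.011,0,-4.1,-0.75,0,0.05, -0.004,0.022,0,-8.2,-1.5,0,0.05, -0.006,0.034,0,-12.3,-2.2,0,0.05, -0.006,0.034,0,-12.3,-2.2,0,0.05, -0.006,0.034,0,-12.3,-2.2,0,0.05]'|grep -E "tcp_pos|ft|width"
python3 - <<'E'
from h import *
st();c=arm.calibration("wrist");s=arm.sense();m=R.from_quat(s["tcp_rot"]).as_matrix();im=arm.read_camera("wrist")
cv2.imwrite("pics/w10.png",cv2.cvtColor(im,cv2.COLOR_RGB2BGR));h=cv2.cvtColor(im,cv2.COLOR_RGB2HSV)
b=((h[...,0]>96)&(h[...,0]<120)&(h[...,1]>90))
for x in range(240,331,30):
    k=np.where(b[:,x])[0];print(x,k.min(),k.max())
for r in (195,230): k=np.where(b[r,180:380])[0]+180;print(r,k.min(),k.max())
q=np.array([[208,193],[352,193],[337,350],[229,350.]])
for W,L in ((57,97),(58,96)):
    Rm,t=pnp(q,c,W/1000,L/1000);print(W,"slope",np.degrees(np.arcsin(Rm[2,0])).round(1),"centre",(t*1000).round(1))
# bed far rim: steel-coloured pixels above the plate
g=(abs(im[...,2].astype(int)-im[...,0])>8)&(im[...,2]>im[...,0])&(h[...,1]<60)&(h[...,2]>110)
for x in blobs(g,80): print("steel",cv2.boundingRect(x),cv2.minAreaRect(x))
E
```

```text
tcp_pos: [0.5413, 0.3179, 0.2451]
ft_force: [0.2, 0.5, -1.2]
gripper_width: 0.0576
t 27.47 p [541.3 317.9 245.1] zax [ 0.036 -0.213 -0.977] yax [ 0.983  0.181 -0.004] F [ 0.2  0.5 -1.2] w 0.0576 ff 64.7 j [ 0.48  0.24  1.8  -0.22  1.17  0.39]
240 192 418
270 192 398
300 193 351
330 193 415
195 208 352
230 212 348
57 slope 0.4 centre [548.9 284.3  80.9]
58 slope -0.8 centre [549.  283.5  79.5]
steel (482, 295, 73, 60) ((514.5000610351562, 321.5000305175781), (32.52690887451172, 82.02438354492188), 45.0)
steel (198, 126, 172, 144) ((282.4939880371094, 196.92135620117188), (170.99681091308594, 142.29974365234375), 0.8184555768966675)
```

```bash

python3 -m crank '[0,0,-0.01,0,0,0,0.05, 0,0,-0.02,0,0,0,0.05, 0,0,-0.027,0,0,0,0.05, 0,0,-0.03,0,0,0,0.05, 0,0,-0.03,0,0,0,0.05]'|grep -E "tcp_pos|ft|width"
for i in 1 2 3 4 5 6; do python3 -m crank '[0,0,-0.0015,0,0,0,0.05, 0,0,-0.0015,0,0,0,0.05]'|grep -E "tcp_pos|ft"; done
```

```text
tcp_pos: [0.5415, 0.3169, 0.2148]
ft_force: [0.1, 0.0, -0.8]
gripper_width: 0.0575
tcp_pos: [0.5421, 0.3176, 0.2153]
ft_force: [0.9, 0.5, -2.0]
tcp_pos: [0.5421, 0.3177, 0.2141]
ft_force: [0.2, -0.4, -1.1]
tcp_pos: [0.542, 0.3176, 0.2123]
ft_force: [0.4, -1.0, -1.6]
tcp_pos: [0.5419, 0.3176, 0.2106]
ft_force: [-0.2, 0.1, -1.2]
tcp_pos: [0.5419, 0.3176, 0.209]
ft_force: [-0.3, -1.2, -1.9]
tcp_pos: [0.5419, 0.3176, 0.2075]
ft_force: [-0.1, -0.4, -2.0]
```

```bash

for i in 1 2 3; do python3 -m crank '[0,0,-0.001,0,0,0,0.05, 0,0,-0.001,0,0,0,0.05]'|grep -E "tcp_pos|ft"; done
```

```text
tcp_pos: [0.542, 0.3176, 0.2066]
ft_force: [-0.3, 0.7, -1.0]
tcp_pos: [0.542, 0.3176, 0.2056]
ft_force: [-0.2, -0.5, -0.8]
tcp_pos: [0.542, 0.3176, 0.2046]
ft_force: [-0.8, -0.4, -1.2]
```

```bash

for i in 1 2 3 4; do python3 -m crank '[0,0,-0.001,0,0,0,0.05, 0,0,-0.001,0,0,0,0.05]'|grep -E "tcp_pos|ft"; done
```

```text
tcp_pos: [0.5421, 0.3177, 0.2038]
ft_force: [0.6, -0.2, 0.3]
tcp_pos: [0.5421, 0.3178, 0.2031]
ft_force: [-0.8, 0.1, 1.9]
tcp_pos: [0.5421, 0.3179, 0.2027]
ft_force: [-2.5, -0.1, 4.7]
tcp_pos: [0.5422, 0.318, 0.2026]
ft_force: [-4.1, 0.0, 8.7]
```

The plate reached the floor at TCP z ≈ 0.2035. Release and lift away.

```bash

python3 -m crank '[0,0,0.001,0,0,0,0.06, 0,0,0.001,0,0,0,0.066, 0,0,0.001,0,0,0,0.072, 0,0,0.001,0,0,0,0.08, 0,0,0.001,0,0,0,0.08]'|grep -E "tcp_pos|ft|width"
python3 -m crank '[0,0.002,0.01,0,0,0,0.08, 0,0.006,0.03,0,0,0,0.08, 0,0.012,0.06,0,0,0,0.08, 0,0.02,0.095,0,0,0,0.08, 0,0.025,0.13,0,0,0,0.08]'|grep -E "tcp_pos|ft|width"
python3 -m crank '[0,-0.035,0,4,0.7,0,0.08, 0,-0.07,0,8,1.5,0,0.08, 0,-0.1,0,12.3,2.2,0,0.08, 0,-0.13,0,12.3,2.2,0,0.08, 0,-0.13,0,12.3,2.2,0,0.08]'|grep -E "tcp_pos"
python3 -m crank '[0,0,0,0,0,0,0.08, 0,0,0,0,0,0,0.08, 0,0,0,0,0,0,0.08]'|grep -E "time|tcp_pos"
python3 - <<'E'
from h import *
st();c=arm.calibration("wrist");im=arm.read_camera("wrist")
cv2.imwrite("pics/w11.png",cv2.cvtColor(im,cv2.COLOR_RGB2BGR));h=cv2.cvtColor(im,cv2.COLOR_RGB2HSV)
b=((h[...,0]>96)&(h[...,0]<120)&(h[...,1]>90)).astype(np.uint8);b=cv2.morphologyEx(b,cv2.MORPH_CLOSE,np.ones((7,7)))
for x in blobs(b,300): print("blue",cv2.boundingRect(x),rect("wrist",x,.042,c))
g=((im[...,2].astype(int)-im[...,0]>8)&(h[...,1]<70)&(h[...,2]>90)|(b>0)).astype(np.uint8);g=cv2.morphologyEx(g,cv2.MORPH_CLOSE,np.ones((9,9)))
for x in blobs(g,800): print("steel",cv2.boundingRect(x),rect("wrist",x,.036,c))
t=arm.read_camera("top");ht=cv2.cvtColor(t,cv2.COLOR_RGB2HSV);b=(ht[...,0]>96)&(ht[...,0]<120)&(ht[...,1]>110)
for x in blobs(b[190:250,170:330],60): print("top",rect("top",x+[170,190],.042))
E
```

```text
tcp_pos: [0.542, 0.3175, 0.2015]
ft_force: [0.6, 0.2, 0.5]
gripper_width: 0.0799
tcp_pos: [0.5417, 0.343, 0.3332]
ft_force: [1.5, 0.4, 0.5]
gripper_width: 0.0799
tcp_pos: [0.542, 0.2088, 0.3326]
time_s: 31.6
tcp_pos: [0.542, 0.2135, 0.3322]
t 31.6 p [542.  213.5 332.2] zax [ 0.  0. -1.] yax [0.984 0.181 0.   ] F [ 0.5  0.2 -0.1] w 0.0799 ff 0.0 j [0.28 0.03 1.87 0.   1.24 0.1 ]
blue (284, 390, 49, 30) (array([613.5,  22.1]), array([50.2, 36.3]), -25.9)
blue (208, 390, 82, 30) (array([549.5,   1.1]), array([83.2, 38.8]), 10.4)
blue (108, 349, 42, 51) (array([432.4,  21.7]), array([65.2, 30.7]), -63.5)
blue (464, 346, 74, 51) (array([789.3,  91.3]), array([97.8, 41.7]), -28.3)
blue (391, 345, 45, 45) (array([700.9,  75.6]), array([52. , 42.3]), -71.1)
blue (0, 342, 94, 78) (array([349.2, -10.6]), array([119. ,  51.8]), 58.5)
blue (130, 328, 55, 40) (array([457.2,  54.2]), array([58. , 34.8]), 36.3)
blue (166, 281, 26, 49) (array([471.3, 107.8]), array([48.9, 21.5]), 81.5)
blue (368, 277, 23, 43) (array([642.5, 144.8]), array([43.2, 19. ]), -48.7)
blue (268, 51, 79, 132) (array([549.6, 285.7]), array([94.6, 55.8]), -79.6)
steel (181, 381, 247, 39) (array([604.3,  10.3]), array([255.7,  51.4]), 10.4)
steel (0, 342, 103, 78) (array([343.9, -21.5]), array([129. ,  54.8]), 55.2)
steel (106, 281, 86, 139) (array([439.9,  42.4]), array([177.1,  70.2]), 85.1)
steel (368, 277, 83, 113) (array([685.2, 108.9]), array([145.4,  53.8]), -52.7)
steel (442, 208, 118, 212) (array([770.3, 120.7]), array([260.5,  99. ]), -58.1)
steel (248, 32, 118, 170) (array([549.4, 283.3]), array([125.4,  84. ]), -79.8)
```

```bash
python3 - <<'E'
from h import *
im=cv2.cvtColor(cv2.imread("pics/w11.png"),cv2.COLOR_BGR2RGB);c=arm.calibration("wrist");h=cv2.cvtColor(im,cv2.COLOR_RGB2HSV)
b=((h[...,0]>96)&(h[...,0]<120)&(h[...,1]>90))
for r in (56,80,115,150,176):
    k=np.where(b[r,240:380])[0]+240;A,B=ray("wrist",(k.min()-.5,r),.042,c),ray("wrist",(k.max()+.5,r),.042,c);print(r,(np.linalg.norm(A-B)*1000).round(1))
E
```

```text
56 56.0
80 55.7
115 56.0
150 55.6
176 55.4
```

```bash
python3 -c "
from bench import arm
print(arm.sign_off())"
```

```text
the job is handed in; nothing more can be done
None
```

The filter plate is in the filter bed, released and blue ribbed face up; my last camera check put it about 2.4 mm off centre lengthways and on centre across. I handed the job in at about 31.7 s; no verdict came back, and with that camera I could only check level roughly.

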